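# Third hand at the screw-driving jig

### The job

On the screw-driving jig, first set the speed lever (red ball on top of the green driver head) to the yellow mark. Then take the pale square wooden rail, lay it flat on the plywood bed, centred between the two red lane lines, and push its end squarely against the dark leg until the black pointer stands in the middle of the green gauge band (a steady push of about 11 N), without ever ramming it. Finish like that, still gripping the rail and pushing, so that I can drive the screw; leave everything else on the bench where it is.

Things in the scene. Friction and masses are not known exactly. Their poses are not given: they have to be found in the camera images.
- station: Fixed jig. Origin: underside of the 20 mm plywood bed, on the lane centre line; y = pushing direction (towards the leg), x along the leg, z up. Bed: x +-140, y -160 to 260, top z 20 mm. Red lane lines (5 mm wide) at x = +-25 mm, y -145 to 35. Behind the leg: steel bracket (front y 132, top z 70 mm) and green driver head (x +-50, y 150 to 240, top z 100 mm).
- lane (a point): Fixed point of the jig on the lane's centre line, on the bed's top, straight below the leg's front face when the spring is relaxed: station frame (0, 40, 20) mm.
- leg_face (a point): Centre of the front face (facing the station's -y) of the dark wooden leg, 19 mm above the bed; moves with it. Leg: 220 x 38 x 38 mm, along the station's x axis, white line round its middle, clamped on a spring slide so that it moves only along the station's +y. The rail's end is to be pressed here.
- leg (a joint): Travel of the leg on its spring slide, m: 0 relaxed, grows as the leg is pushed along the station's +y, hard stop at 0.024. Spring: 1.0 N per mm, no preload (11 mm = 11 N). The black pointer at the leg's +x end moves with it over a white gauge block with a green band from 0.007 to 0.015, red beyond.
- speed_lever (a joint): Lever angle, rad, range 0 to 1.4; stiff (0.12 N m of friction), stays where left. Level hinge along the station's y: 0 leans 0.7 rad to the station's -x, 0.7 is upright, more leans to +x. Marks on the rim of the fixed black drum (radius 50 mm, on the same axis, 14 to 28 mm to its +y side): yellow at 0.4, white 0.8, blue 1.2.
- lever_hinge (a point): Point on the lever's hinge axis, station frame (0, 190, 105) mm.
- lever_knob (a point): Centre of the red ball (26 mm in diameter) at the lever's end, 90 mm from the hinge axis; the rod below it is 8 mm thick.
- rail: Loose pale wooden rail, 160 x 38 x 38 mm, about 0.17 kg (varies), lying on the bench. Origin: centre of its underside; x axis along its length; both ends alike.
- rail_mid (a point): Centre of the rail, 19 mm above its underside.
- offcut: Dark wooden offcut, 110 x 40 x 26 mm, loose, lying near the rail; not the part. Origin: centre of its underside, x along its length.
- spray_can: Blue can, 60 mm in diameter, 170 mm high, loose bystander. Origin: centre of its underside.
- wax_tin: Flat round brass-coloured tin, 72 mm in diameter, 28 mm high, loose bystander. Origin: centre of its underside.
- mallet: Hammer lying on the bench, loose bystander.
- screwdriver: Screwdriver lying on the bench, loose bystander.
There are look-alikes about, which are no part of the job. Of the things like the rail, leave any that is blue, purple or turquoise; of the rest the larger one is meant.

How it is judged:
On the way, in this order (a step that is already met when the one before it is completed fails the run):
1. the speed lever stands at the yellow mark (value of joint speed_lever between 0.28 and 0.52 rad), for 0.3 s.
2. the gripped rail lies flat and centred in the lane and is pressed squarely against the leg with the force in the band (contact force between rail and leg between 6 and 17 N and contact force between the fingers and rail above 4 N and angle between the x axis of rail and the y axis of station, either way round below 0.07 rad and x of rail_mid in the frame of station between -0.012 and 0.012 m and z of rail_mid in the frame of station between 0.033 and 0.046 m and angle between rail's own x axis and vertical between 1.5108 and 1.6308 rad), for 1 s.
At the end, for the whole second after the job is handed in: The speed lever is at the yellow mark (0.40 +- 0.12 rad); the rail, in the fingers' grip and still, lies flat on the bed (centre within 7 mm of its lying height, level to 0.06 rad), along the lane to 0.07 rad, centred to 12 mm, and presses against the leg with 6 to 17 N (all of step 1 and all of step 2 and linear speed of rail below 0.01 m/s); the arm keeps its last pose, push and grip.
It fails at once if the rail is rammed against the leg with more than 35 N (contact force between rail and leg above 35 N).
It fails at once if a bystander is moved by more than 25 mm (distance of any of offcut, spray_can, wax_tin, mallet, screwdriver from where it was at the start of the episode above 0.025 m).
It also fails if it takes over 56 s, if anything falls off the work surface, if the arm or the gripper's body presses on something with over 40 N, if the wrist force passes 120 N, or if a joint passes its speed limit or range.

### The arm

A 7-joint arm with a two-finger parallel gripper is mounted at the origin on the work surface. World frame = base frame: x ahead of the robot, y to its left, z up, the work surface at z = 0. Lengths are in m, angles in rad, forces in N, time in s.
With the tool pointing down it reaches from about 0.4 to 0.875 m from the base axis. Payload 19.3 kg.
Tool frame: the origin (TCP) lies midway between the tips of the shut fingers; the grasp point (between the pads) lies 19 mm behind it; z points along the fingers, y is the line along which they close (so a half turn about z gives the same grasp; the last joint's range is limited). The gripper opens to 85 mm and grips with 20 to 120 N. Pads are 22 mm wide; open, the fingers measure 114 mm over their backs; the gripper's body (76 mm by 85 mm) begins 54 mm behind the grasp point. The pads swing forward as they close: fully open they stand 13 mm farther back than shut.
Start: joints at [1.272, 0.521, -0.036, 1.599, 0.021, 1.021, -0.113], TCP at [0.142, -0.609, 0.231] pointing down, gripper open.
Joint ranges: [-2.91, 2.91], [-0.3, 2.13], [-1.5, 1.42], [0.17, 2.43], [-1.26, 4.41], [0.16, 1.93], [-2.52, 2.52]. Speed limits (rad/s): [1.89, 1.89, 2.39, 2.39, 3.01, 3.01, 3.01].

### API

Orientations are given as a 3x3 rotation matrix whose columns are the frame's x, y, z axes.
In Python, from station import get_obs, camera, camera_params, job_done, boxes_of, outline_of, pinpoint gives the robot as it stands.
- The arm moves only by the tool arm_command, never from a script. Its argument "rows" is a list of rows, each a list of 7 numbers: the shift along the tool's x, y, z in cm, then the turn, a rotation vector about the tool's x, y, z in rad, then the finger opening in cm, from 0 to 8.54. In form: [[tx, ty, tz, ax, ay, az, gripper], ...]. A call has 1 to 12 rows; each row is the pose to reach, as a shift and turn from the pose commanded when the call began, along the tool's axes at that moment; what a row does not reach only later rows make up. A row lasts 1/8 s, in which the tool goes at most 62.5 mm and 10.7 degrees, less where a joint would pass 70% of its speed; a pose out of reach is approached as far as the arm can. A call with a gripper value outside its range is refused whole. The fingers move at their own pace and stop on an object; "force" is the grip in N (left out, the last holds). Time passes only in rows, so rows that repeat a pose let the fingers close. It gives the time, the measured TCP pose, the force, the opening and the grip force at its end, in the units of the state.
- get_obs(): the state, without advancing time (a new reading comes with each control period).
- camera(name): name is "scene" or "top"; returns the picture (420x560x3 uint8, blue, green, red); there is no depth.
- camera_params(name): a dict with "K" (3x3 intrinsics, pixels), "dist" ([k1, k2, p1, p2, k3] as OpenCV has them; the pictures are not rectified), "camera_from_world" (4x4, takes a point from world to camera coordinates). Camera axes: x right, y down, z forward; pixel columns grow to the right and rows downward; lengths in m; the calibration is good to about 2 mm. A picture is of the moment at which its call begins. camera_params takes no time and is no camera call.
- job_done(): hands the job in; it is judged then, once.
Trained networks look in the newest picture that a camera, given by its name, has taken for a name from the list of things; names that differ only in an ending like _2 or _b are one class to them, and where a whole thing is asked for, a point or a joint stands for the part that bears it (a point fixed in the world has none). Each returns a list of dicts, best first, with "p" (0 to 1); they miss things now and then, are a little off and sometimes report something else, mostly with a low value. They report only what shows in the picture. A call takes as long as a camera call. They do not tell look-alikes from the thing itself.
- boxes_of(camera, thing): "pixel" ([row, column] in pixels, amid what is visible of it).
- outline_of(camera, thing): "pixels" (420x560 bool, what is visible of it) and "pixel" ([row, column] in pixels, amid what is visible of it).
- pinpoint(camera, thing): "pixel" ([row, column] in pixels: a listed point, or the origin of a listed thing).
The state is a dict: "clock": time; "q": joint angles; "qvel": joint speeds; "joint_torque": joint torques, N m; "eef_pos": TCP position; "ee_rot": TCP orientation; "contact_force": force on the tool from outside, world axes, zero at the start; "ft_torque": the same for the moment, N m; "grip_width": opening from 0.0 (shut) to 1.0 (fully open); "finger_force": force on a finger pad.
Only numpy, scipy, OpenCV 4.12 (cv2) and the standard library are available. Lean on these libraries where they do the work, as an engineer would, in place of code of your own. Each camera call takes 0.05 s, during which the arm holds its last target. There are 200 camera calls.

## Working session

There is one attempt and no reset: what is moved stays moved. The work goes in short steps, Python scripts to look and compute and a tool call to move; the robot and the scene stay as the last step left them, time stands still between calls to the robot, and variables do not carry over. Pictures are saved under pics/ and viewed, at most 10 in all, crops included, and the job is handed in when it is done.

Besides the shell and the picture viewer there is one more tool, called after "Emit:" in YAML: its name, and indented under it one key for each argument. arm_command: Moves the arm, as the interface text tells. Its arguments: {"type":"object","properties":{"rows":{"type":"array","items":{"type":"array","items":{"type":"number"}}},"force":{"type":"number"}},"required":["rows"]}

```bash
mkdir -p pics; ls; cat > h.py <<'E'
import numpy as np, cv2
from station import *
def cam(n):
    p=camera_params(n); return np.array(p["K"]),np.array(p["dist"]),np.array(p["camera_from_world"])
def ray(n,px):
    K,d,T=cam(n); u=cv2.undistortPoints(np.array([[[px[1],px[0]]]],float),K,d)[0,0]
    R=T[:3,:3]; c=-R.T@T[:3,3]; v=R.T@np.array([u[0],u[1],1]); return c,v/np.linalg.norm(v)
def onz(n,px,z):
    c,v=ray(n,px); return c+v*(z-c[2])/v[2]
def tri(pa,pb,a="scene",b="top"):
    c1,v1=ray(a,pa);c2,v2=ray(b,pb)
    s=np.linalg.lstsq(np.c_[v1,-v2],c2-c1,rcond=None)[0]
    x,y=c1+v1*s[0],c2+v2*s[1]; return (x+y)/2,np.linalg.norm(x-y)
def proj(n,P):
    K,d,T=cam(n); q=cv2.projectPoints(np.atleast_2d(np.array(P,float)),cv2.Rodrigues(T[:3,:3])[0],T[:3,3],K,d)[0][:,0]; return q[:,::-1]
E
python3 - <<'E'
from h import *
np.set_printoptions(precision=3,suppress=True)
for n in("scene","top"):
    cv2.imwrite(f"pics/{n}0.png",camera(n)); 
    c,v=ray(n,(210,280)); print(n,c,v)
    for t in("lane","leg_face","lever_hinge","lever_knob","rail_mid","rail","offcut","spray_can","wax_tin","mallet","screwdriver","station"):
        print(t,[(np.round(r["pixel"]).tolist(),round(r["p"],2)) for r in pinpoint(n,t)[:4]])
print(get_obs())
E
```

```text
pics
scene [ 1.098 -1.043  1.205] [-0.358  0.657 -0.664]
lane [([225.0, 295.0], 0.63)]
leg_face [([217.0, 293.0], 0.66)]
lever_hinge [([182.0, 309.0], 0.89), ([320.0, 295.0], 0.7)]
lever_knob [([166.0, 310.0], 0.56)]
rail_mid [([315.0, 240.0], 0.9), ([282.0, 148.0], 0.87), ([286.0, 348.0], 0.74), ([337.0, 190.0], 0.69)]
rail [([286.0, 346.0], 0.93), ([285.0, 151.0], 0.86), ([333.0, 187.0], 0.76), ([321.0, 241.0], 0.7)]
offcut [([295.0, 198.0], 0.78)]
spray_can [([178.0, 347.0], 0.57)]
wax_tin [([321.0, 298.0], 0.93)]
mallet [([363.0, 166.0], 0.64)]
screwdriver [([165.0, 296.0], 0.61)]
station [([239.0, 290.0], 0.96)]
top [ 0.426 -0.056  1.296] [ 0.087  0.025 -0.996]
lane [([207.0, 246.0], 0.8)]
leg_face [([207.0, 243.0], 0.83)]
lever_hinge [([213.0, 189.0], 0.67)]
lever_knob [([199.0, 179.0], 0.58)]
rail_mid [([195.0, 387.0], 0.9), ([305.0, 401.0], 0.84), ([150.0, 413.0], 0.56), ([120.0, 299.0], 0.56)]
rail [([158.0, 412.0], 0.89), ([194.0, 387.0], 0.86), ([120.0, 296.0], 0.77), ([306.0, 404.0], 0.59)]
offcut [([255.0, 383.0], 0.9)]
spray_can [([187.0, 125.0], 0.71)]
wax_tin [([152.0, 362.0], 0.67)]
mallet [([234.0, 463.0], 0.68)]
screwdriver [([264.0, 128.0], 0.59)]
station [([208.0, 254.0], 0.61)]
{'clock': 1.3, 'q': array([ 1.272,  0.521, -0.036,  1.599,  0.021,  1.021, -0.113]), 'qvel': array([ 0.001,  0.   ,  0.   ,  0.001,  0.001, -0.   , -0.   ]), 'joint_torque': array([ -0.   , -92.684,   1.978, -37.025,   0.018,   0.002,   0.   ]), 'eef_pos': array([ 0.142, -0.609,  0.231]), 'ee_rot': array([[ 0.974,  0.227, -0.   ],
       [ 0.227, -0.974,  0.   ],
       [-0.   , -0.   , -1.   ]]), 'contact_force': array([ 0.427, -0.074, -0.017]), 'ft_torque': array([-0.005, -0.027, -0.   ]), 'finger_force': 0.0, 'grip_width': 1.0038703931639241}
```

View pics/scene0.png

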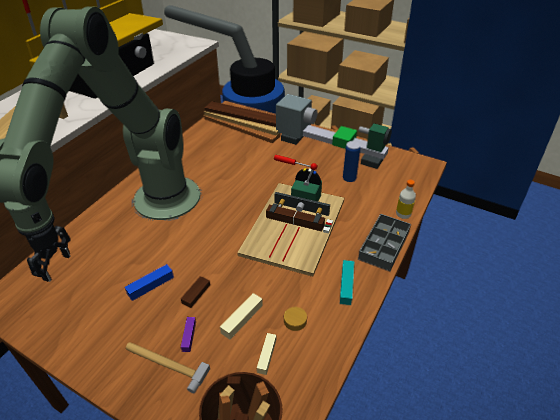

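View pics/top0.png

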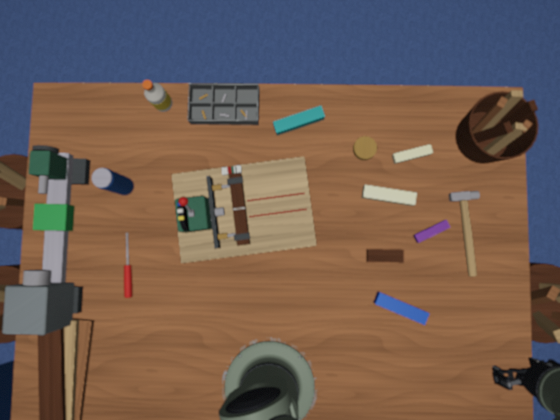

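Rail-like things: big pale at scene (315,240)/top (195,388); small pale at scene (352,266)/top (153,413); blue at (282,148), purple (333,188) and turquoise (282,347) in scene. I choose the big pale one. Station: bed centre at top (208,246), red knob at about (202,183).

```bash
cat > m.py <<'E'
from h import *
np.set_printoptions(precision=4,suppress=True)
def seg(im,lo,hi,roi):
    h=cv2.cvtColor(im,cv2.COLOR_BGR2HSV); m=cv2.inRange(h,np.array(lo),np.array(hi)); z=np.zeros_like(m); r0,r1,c0,c1=roi; z[r0:r1,c0:c1]=m[r0:r1,c0:c1]; return z
E
python3 - <<'E'
from m import *
T=camera("top");S=camera("scene")
a=cv2.resize(T[145:270,165:325],None,fx=4,fy=4,interpolation=cv2.INTER_CUBIC)
b=cv2.resize(S[155:275,232:352],None,fx=4,fy=4,interpolation=cv2.INTER_CUBIC)
b=cv2.copyMakeBorder(b,0,a.shape[0]-b.shape[0],0,0,cv2.BORDER_CONSTANT)
c=np.hstack([a,b]); c=c[:, :]; print(c.shape)
cv2.imwrite("pics/c1.png",cv2.resize(c,(800,int(c.shape[0]*800/c.shape[1]))))
r1=cv2.resize(T[130:220,340:440],None,fx=4,fy=4); r2=cv2.resize(S[280:370,200:300],None,fx=4,fy=4); cv2.imwrite("pics/c2.png",np.hstack([r1,r2]))
for n,im,p in(("top",T,(195,388)),("scene",S,(315,240))):
    for r in outline_of(n,"rail"):
        m=r["pixels"].astype(np.uint8)
        if m[p]: 
            pts=cv2.findNonZero(m); print(n,r["p"],cv2.minAreaRect(pts),pts.mean(0), cv2.boxPoints(cv2.minAreaRect(pts)).tolist())
for n in("top","scene"):
    for r in outline_of(n,"lever_knob")[:2]: print(n,r["p"],r["pixel"],r["pixels"].sum())
    for r in outline_of(n,"station")[:1]:
        m=r["pixels"].astype(np.uint8); print(n,cv2.boxPoints(cv2.minAreaRect(cv2.findNonZero(m))).tolist())
h=cv2.cvtColor(T,cv2.COLOR_BGR2HSV)
rd=((h[...,0]<6)|(h[...,0]>172))&(h[...,1]>150)&(h[...,2]>90); 
for n,im,roi in(("top",T,(150,270,165,330)),("scene",S,(155,275,232,352))):
    h=cv2.cvtColor(im,cv2.COLOR_BGR2HSV); rd=((h[...,0]<6)|(h[...,0]>172))&(h[...,1]>150)&(h[...,2]>80)
    z=np.zeros(rd.shape,np.uint8); z[roi[0]:roi[1],roi[2]:roi[3]]=rd[roi[0]:roi[1],roi[2]:roi[3]]
    k,l,st,ce=cv2.connectedComponentsWithStats(z); print(n,[(st[i].tolist(),ce[i].round(1).tolist()) for i in range(1,k) if st[i,4]>5])
E
```

```text
(500, 1120, 3)
top 0.95 ((389.2861328125, 195.3901824951172), (55.272789001464844, 14.065289497375488), 8.746162414550781) [[389.2865 195.4151]] [[360.9017333984375, 198.13873291015625], [363.04046630859375, 184.23699951171875], [417.6705322265625, 192.64163208007812], [415.53179931640625, 206.54336547851562]]
scene 0.62 ((241.25, 315.75), (16.970561981201172, 53.03300476074219), 45.0) [[240.5363 316.0987]] [[216.5, 328.5], [254.0, 291.0], [266.0, 303.0], [228.5, 340.5]]
top [[168.5121612548828, 173.66180419921875], [304.773681640625, 155.31890869140625], [316.935302734375, 245.66253662109375], [180.67379760742188, 264.00543212890625]]
scene 0.71 [318.5, 239.3] 854
scene 0.52 [171.8, 309.4] 105
scene [[237.04151916503906, 254.45370483398438], [277.8856201171875, 149.892822265625], [351.65985107421875, 178.71087646484375], [310.81573486328125, 283.2717590332031]]
top [([229, 167, 2, 7, 13], [229.5, 170.2]), ([179, 197, 9, 9, 60], [182.9, 201.0])]
scene [([274, 155, 22, 10, 102], [284.3, 158.8]), ([311, 163, 6, 6, 30], [313.4, 165.6]), ([326, 222, 6, 3, 13], [328.4, 223.2]), ([269, 224, 18, 34, 48], [277.2, 240.8]), ([282, 227, 18, 34, 50], [290.5, 244.0])]
```

View pics/c1.png

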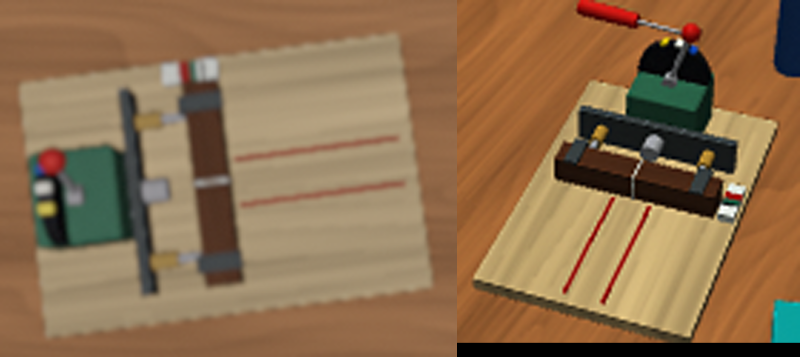

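View pics/c2.png

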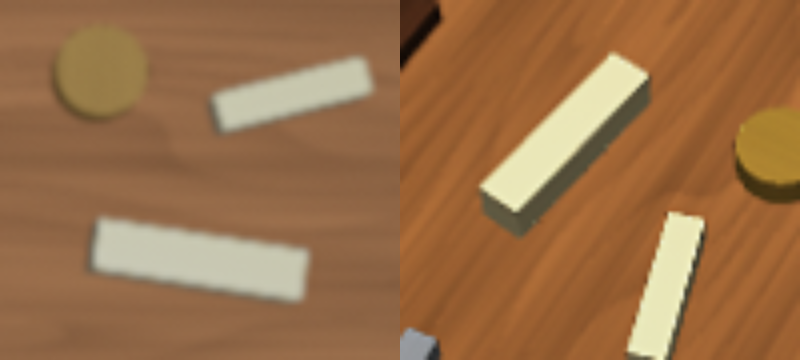

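The crops confirm the choice: the pale rail is clearly longer and thicker than the other one. The lever leans towards station +x, with the red knob at top (201,183)/scene (166,313). Next I fit the station pose.

```bash
cat > fit.py <<'E'
from m import *
from scipy.optimize import least_squares
s=2.857
def t(x,y): return (145+y/s,165+x/s)
def sc(x,y): return (155+y/s,232+(x-457)/s)
P=[("top",t(20,83),(.14,.26)),("top",t(398,35),(.14,-.16)),("top",t(432,288),(-.14,-.16)),("top",t(48,337),(-.14,.26)),
("top",t(236,160),(.025,.035)),("top",t(398,138),(.025,-.145)),("top",t(242,205),(-.025,.035)),("top",t(405,183),(-.025,-.145)),
("scene",sc(474,283),(-.14,-.16)),("scene",sc(777,122),(.14,.26)),("scene",sc(692,328),(.14,-.16)),("scene",sc(590,82),(-.14,.26)),
("scene",sc(566,291),(-.025,-.145)),("scene",sc(604,302),(.025,-.145))]
def f(p):
    c,n=np.cos(p[2]),np.sin(p[2]); R=np.array([[c,-n],[n,c]]); r=[]
    for cm,px,q in P:
        w=R@np.array(q)+p[:2]; r+=list(proj(cm,[*w,p[3]])[0]-px)
    return r
r=least_squares(f,[.5,.1,.1,.02],loss="soft_l1"); p=r.x
if __name__=="__main__":
    print(p); print(np.array(f(p)).reshape(-1,2).round(1).tolist())
    c,n=np.cos(p[2]),np.sin(p[2]); R=np.array([[c,-n],[n,c]])
    k,e=tri((165.6,313.4),(201.0,182.9)); print("knob",k,e); 
    q=np.r_[R.T@(k[:2]-p[:2]),k[2]]; print("knob st",q, "ang",.7+np.arctan2(q[0],q[2]-.105))
    for a in np.arange(.4,1.41,.2):
        w=np.r_[R@np.array([.09*np.sin(a-.7),.19])+p[:2],.105+.09*np.cos(a-.7)]; print(a,proj("top",w),proj("scene",w))
    # rail
    k,e=tri((316.1,240.5),(195.4,389.3)); print("rail tri",k,e)
    Tc=camera("top")
    m=seg(Tc,(15,0,110),(45,110,255),(180,212,355,422)); print(m.astype(bool).sum())
    rr=cv2.minAreaRect(cv2.findNonZero(m)); b=cv2.boxPoints(rr); print(rr)
    w=np.array([onz("top",(v,u),.038) for u,v in b]); print(w, w.mean(0), [np.linalg.norm(w[i]-w[i-1]) for i in range(4)])
E
python3 fit.py
```

```text
[0.5459 0.0415 0.148  0.0158]
[[0.0, -0.5], [-1.1, -0.3], [-0.8, 0.2], [0.0, -0.5], [-0.5, -0.7], [-0.5, -0.0], [-0.3, -0.8], [-0.4, -0.3], [-1.5, -1.3], [0.1, -0.4], [3.6, -1.5], [-0.7, -0.7], [1.1, -1.5], [0.9, -1.3]]
knob [0.5431 0.2339 0.1932] 0.0012343022785333204
knob st [0.0256 0.1907 0.1932] ang 0.9825794442180134
0.4 [[220.0278 185.3902]] [[163.4082 299.7398]]
0.6000000000000001 [[213.4411 184.3284]] [[163.5766 304.2726]]
0.8000000000000002 [[206.8253 183.5895]] [[164.5506 308.8958]]
1.0000000000000002 [[200.5061 183.2085]] [[166.2938 313.4058]]
1.2000000000000002 [[194.7865 183.1987]] [[168.7319 317.6026]]
1.4000000000000004 [[189.9257 183.5522]] [[171.7566 321.3006]]
rail tri [ 0.5873 -0.3614  0.0175] 7.66615467886366e-05
805
((389.25146484375, 194.6156005859375), (55.272789001464844, 14.673519134521484), 8.746162414550781)
[[ 0.5766 -0.2699  0.038 ]
 [ 0.6213 -0.2768  0.038 ]
 [ 0.5977 -0.443   0.038 ]
 [ 0.5531 -0.4356  0.038 ]] [ 0.5872 -0.3563  0.038 ] [np.float64(0.16738276495994867), np.float64(0.04522603008065888), np.float64(0.16790881935747837), np.float64(0.04511617073528502)]
```

```bash
cat > go.py <<'E'
from m import *
ST=np.array([.5459,.0415]);YAW=.148
def st2w(q):
    c,n=np.cos(YAW),np.sin(YAW); return np.r_[np.array([[c,-n],[n,c]])@np.array(q[:2])+ST,q[2]]
def w2st(w):
    c,n=np.cos(YAW),np.sin(YAW); return np.r_[np.array([[c,n],[-n,c]])@(np.array(w[:2])-ST),w[2]]
def plan(*wps):
    o=get_obs();R=o["ee_rot"];p=o["eef_pos"]
    for w,a in wps:
        x=np.array([np.cos(a),np.sin(a),0]);Rd=np.c_[x,np.cross([0,0,-1],x),[0,0,-1]]
        print("cm",((R.T@(np.array(w)-p))*100).round(2),"rv",cv2.Rodrigues(R.T@Rd)[0].ravel().round(3))
E
python3 - <<'E'
import fit; from go import *
from scipy.optimize import least_squares
P=[x for i,x in enumerate(fit.P) if i!=10]; fit.P[:]=P
g=lambda q: fit.f([*q,.02])
r=least_squares(g,[.5459,.0415,.148],loss="soft_l1"); print("station",r.x)
fit2=[("top",(184.5,365),(1,1)),("top",(192.5,417.25),(1,-1)),("top",(205.25,415.75),(-1,-1)),("top",(197.5,364.25),(-1,1)),
("scene",(293.25,253.75),(-1,1)),("scene",(299.25,262),(1,1)),("scene",(326.75,220.75),(-1,-1)),("scene",(333,230),(1,-1))]
def f(p):
    u=np.array([np.cos(p[2]),np.sin(p[2])]);v=np.array([u[1],-u[0]]);o=[]
    for c,px,(a,b) in fit2: o+=list(proj(c,[*(p[:2]+v*a*.019+u*b*.08),p[3]])[0]-px)
    return o
r=least_squares(f,[.587,-.357,1.43,.038]); print("rail",r.x,np.array(f(r.x)).reshape(-1,2).round(1).tolist())
kn=st2w([.0256,.190,.172]); print(kn)
plan(([.52,-.2,.30],.9),([kn[0],kn[1],.25],1.719),(kn,1.719)); print(get_obs()["clock"])
E
```

```text
station [0.5456 0.0404 0.1458]
rail [ 0.5892 -0.3593  1.4364  0.0345] [[-0.3, -0.2], [-0.7, -0.5], [-1.2, -0.5], [-1.1, -1.1], [-0.1, -1.3], [-0.4, -0.1], [0.3, -1.6], [0.5, -1.2]]
[0.5432 0.2332 0.172 ]
cm [ 46.11 -31.23  -6.87] rv [ 0.     0.    -0.671]
cm [ 58.19 -72.89  -1.87] rv [ 0.    0.   -1.49]
cm [ 58.19 -72.89   5.93] rv [ 0.    0.   -1.49]
1.75
```

Emit:
arm_command:
  rows:
    - [46, -31, -7, 0, 0, -0.67, 8.5]
    - [46, -31, -7, 0, 0, -0.67, 8.5]
    - [46, -31, -7, 0, 0, -0.67, 8.5]
    - [46, -31, -7, 0, 0, -0.67, 8.5]
    - [46, -31, -7, 0, 0, -0.67, 8.5]
    - [46, -31, -7, 0, 0, -0.67, 8.5]
    - [46, -31, -7, 0, 0, -0.67, 8.5]
    - [46, -31, -7, 0, 0, -0.67, 8.5]
    - [46, -31, -7, 0, 0, -0.67, 8.5]
    - [58.2, -72.9, -4, 0, 0, -1.49, 6.5]
    - [58.2, -72.9, -4, 0, 0, -1.49, 6.5]
    - [58.2, -72.9, -4, 0, 0, -1.49, 6.5]

```text
clock: 3.25
eef_pos: [0.5295, -0.0138, 0.2885]
ee_rot: [[0.103, 0.995, 0.001], [0.995, -0.103, -0.0], [-0.0, 0.001, -1.0]]
contact_force: [1.5, -0.1, 0.6]
grip_width: 0.763
finger_force: 0.0
```

```bash
python3 - <<'E'
from go import *
kn=st2w([.0256,.190,.172])
plan(([kn[0],kn[1],.25],1.719),(kn,1.719)); o=get_obs();print(o["clock"],o["eef_pos"],o["q"])
E
```

```text
cm [24.71 -1.2   3.85] rv [ 0.001  0.    -0.252]
cm [24.71 -1.2  11.65] rv [ 0.001  0.    -0.252]
3.25 [ 0.5295 -0.0138  0.2885] [ 0.3516  0.3525 -0.5687  1.7589  0.2115  1.0909 -0.3911]
```

Emit:
arm_command:
  rows:
    - [24.7, -1.2, 3, 0, 0, -0.25, 6.5]
    - [24.7, -1.2, 3, 0, 0, -0.25, 6.5]
    - [24.7, -1.2, 3, 0, 0, -0.25, 6.5]
    - [24.7, -1.2, 3, 0, 0, -0.25, 6.5]
    - [24.7, -1.2, 3, 0, 0, -0.25, 6.5]
    - [24.7, -1.2, 3, 0, 0, -0.25, 6.5]
    - [24.7, -1.2, 3, 0, 0, -0.25, 6.5]

```text
clock: 4.12
eef_pos: [0.5452, 0.2298, 0.2586]
ee_rot: [[-0.138, 0.99, 0.0], [0.99, 0.138, -0.0], [-0.001, 0.0, -1.0]]
contact_force: [0.5, 0.3, 0.8]
grip_width: 0.759
finger_force: 0.0
```

```bash
python3 - <<'E'
from go import *
kn=st2w([.0256,.190,.172])
plan((kn,1.719)); o=get_obs();print(o["clock"],o["eef_pos"],w2st(o["eef_pos"]))
a=cv2.resize(camera("top")[145:270,125:285],None,fx=3,fy=3,interpolation=cv2.INTER_CUBIC)
S=camera("scene");b=cv2.resize(S[90:215,245:365],None,fx=3,fy=3,interpolation=cv2.INTER_CUBIC)
cv2.imwrite("pics/k1.png",cv2.resize(np.hstack([a,b]),(800,357)))
E
```

```text
cm [ 0.37 -0.15  8.66] rv [ 0.     0.001 -0.01 ]
4.125 [0.5452 0.2298 0.2586] [0.027  0.1863 0.2586]
```

View pics/k1.png

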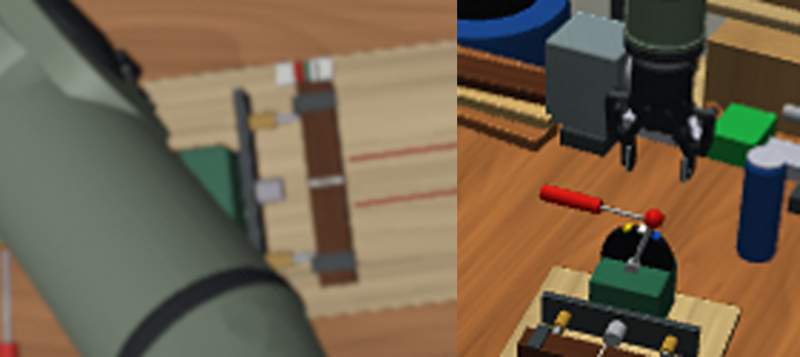

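The picture shows the open gripper straddling above the red knob (scene crop (653,218)), with nothing in the way. Lowering over it.

Emit:
arm_command:
  rows:
    - [0.3, -0.1, 4.5, 0, 0, -0.01, 6.5]
    - [0.3, -0.1, 8.6, 0, 0, -0.01, 6.5]
    - [0.3, -0.1, 8.6, 0, 0, -0.01, 6.5]
    - [0.3, -0.1, 8.6, 0, 0, -0.01, 2.4]
    - [0.3, -0.1, 8.6, 0, 0, -0.01, 2.4]
    - [0.3, -0.1, 8.6, 0, 0, -0.01, 2.4]
    - [0.3, -0.1, 8.6, 0, 0, -0.01, 2.4]
    - [0.3, -0.1, 8.6, 0, 0, -0.01, 2.4]
  force: 20

```text
clock: 5.22
eef_pos: [0.5442, 0.2342, 0.174]
ee_rot: [[-0.15, 0.989, 0.003], [0.989, 0.15, 0.001], [0.0, 0.003, -1.0]]
contact_force: [0.1, -1.9, 7.5]
grip_width: 0.281
finger_force: 19.2
```

Emit:
arm_command:
  rows:
    - [0, -0.9, -0.2, 0, 0, 0, 2.4]
    - [0, -1.8, -0.35, 0, 0, 0, 2.4]
    - [0, -2.6, -0.4, 0, 0, 0, 2.4]
    - [0, -3.5, -0.35, 0, 0, 0, 2.4]
    - [0, -4.4, -0.2, 0, 0, 0, 2.4]
    - [0, -5.2, 0, 0, 0, 0, 2.4]
    - [0, -5.2, 0, 0, 0, 0, 2.4]
    - [0, -5.2, 0, 0, 0, 0, 2.4]

```text
clock: 6.22
eef_pos: [0.4911, 0.2261, 0.1724]
ee_rot: [[-0.15, 0.989, -0.001], [0.989, 0.15, -0.0], [-0.0, -0.001, -1.0]]
contact_force: [-1.9, -0.1, 8.2]
grip_width: 0.283
finger_force: 20.8
```

```bash
python3 - <<'E'
from go import *
o=get_obs();q=w2st(o["eef_pos"]);print(q,.7+np.arcsin(q[0]/.09),o["contact_force"])
E
```

```text
[-0.0269  0.1907  0.1724] 0.39593305529807044 [-1.9126 -0.1016  8.1684]
```

Emit:
arm_command:
  rows:
    - [0, 0, 0, 0, 0, 0, 4.5]
    - [0, 0, 0, 0, 0, 0, 6]
    - [0, 0, 0, 0, 0, 0, 6]
    - [0, 0, -4, 0, 0, 0, 7]
    - [0, 0, -8, 0, 0, 0, 7]
    - [0, 0, -9, 0, 0, 0, 7]

```text
clock: 6.98
eef_pos: [0.4925, 0.2266, 0.2645]
ee_rot: [[-0.15, 0.989, 0.003], [0.989, 0.15, 0.001], [0.001, 0.003, -1.0]]
contact_force: [-0.0, -0.2, -0.8]
grip_width: 0.818
finger_force: 0.0
```

```bash
python3 - <<'E'
from go import *
plan(([.589,-.359,.15],1.436),([.589,-.359,.010],1.436))
k,e=None,0
S=camera("scene");h=cv2.cvtColor(S,cv2.COLOR_BGR2HSV); rd=((h[...,0]<6)|(h[...,0]>172))&(h[...,1]>150)&(h[...,2]>80)
z=np.zeros(rd.shape,np.uint8); z[155:180,290:330]=rd[155:180,290:330]
n,l,st,ce=cv2.connectedComponentsWithStats(z);print(st[1:],ce[1:])
cv2.imwrite("pics/k2.png",cv2.resize(S[90:215,225:365],None,fx=4,fy=4,interpolation=cv2.INTER_CUBIC))
E
```

```text
cm [-59.35   0.75  11.42] rv [ 0.003 -0.001  0.285]
cm [-59.36   0.71  25.42] rv [ 0.003 -0.001  0.285]
[[290 158   6   7  24]
 [297 160   7   7  32]] [[292.0417 160.7917]
 [300.125  162.9375]]
```

View pics/k2.png

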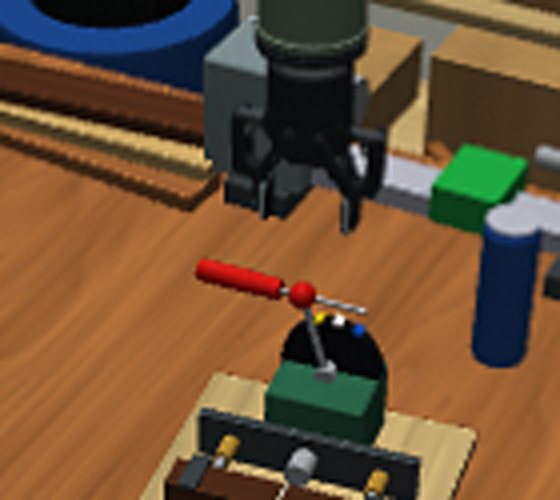

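The lever rod now points at the yellow mark: the knob is at scene (163,300), against (163.4,299.7) predicted for 0.40. Next, the rail.

Emit:
arm_command:
  rows:
    - [-59.4, 0.7, 8, 0, 0, 0.285, 8.5]
    - [-59.4, 0.7, 8, 0, 0, 0.285, 8.5]
    - [-59.4, 0.7, 8, 0, 0, 0.285, 8.5]
    - [-59.4, 0.7, 8, 0, 0, 0.285, 8.5]
    - [-59.4, 0.7, 8, 0, 0, 0.285, 8.5]
    - [-59.4, 0.7, 8, 0, 0, 0.285, 8.5]
    - [-59.4, 0.7, 8, 0, 0, 0.285, 8.5]
    - [-59.4, 0.7, 8, 0, 0, 0.285, 8.5]
    - [-59.4, 0.7, 8, 0, 0, 0.285, 8.5]
    - [-59.4, 0.7, 8, 0, 0, 0.285, 8.5]
    - [-59.4, 0.7, 12, 0, 0, 0.285, 8.5]
    - [-59.4, 0.7, 12, 0, 0, 0.285, 8.5]

```text
clock: 8.52
eef_pos: [0.5858, -0.3591, 0.1385]
ee_rot: [[0.134, 0.991, -0.006], [0.991, -0.134, 0.003], [0.002, -0.006, -1.0]]
contact_force: [-0.1, 1.1, 1.1]
grip_width: 0.998
finger_force: 0.0
```

```bash
python3 - <<'E'
from go import *
plan(([.589,-.359,.015],1.436)); print(get_obs()["eef_pos"],get_obs()["clock"])
S=camera("scene");cv2.imwrite("pics/r1.png",cv2.resize(S[220:370,150:330],None,fx=4,fy=4,interpolation=cv2.INTER_CUBIC))
E
```

```text
cm [ 0.02  0.39 12.35] rv [-0.006 -0.002  0.   ]
[ 0.5858 -0.3591  0.1385] 8.525
```

View pics/r1.png

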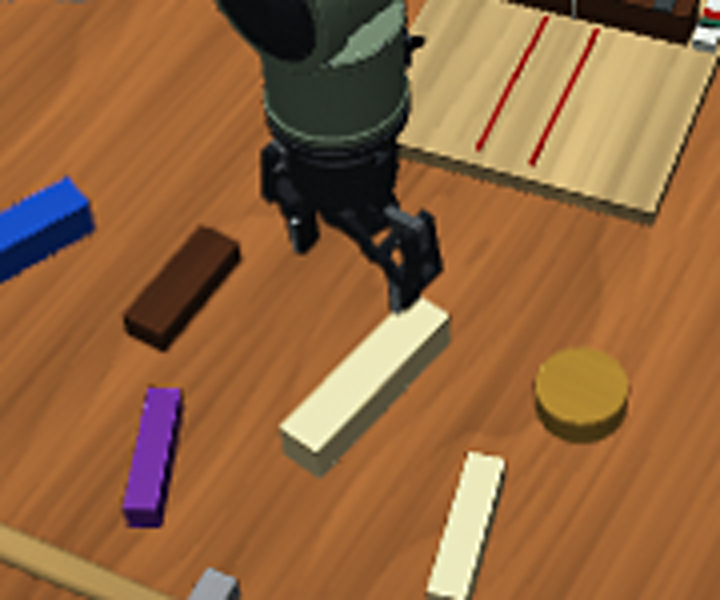

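The picture shows the open gripper above the pale rail (middle at crop (365,385)), with the offcut and tin well clear.

Emit:
arm_command:
  rows:
    - [0, 0.4, 4, -0.006, 0, 0, 8.5]
    - [0, 0.4, 8, -0.006, 0, 0, 8.5]
    - [0, 0.4, 11.5, -0.006, 0, 0, 8.5]
    - [0, 0.4, 13.2, -0.006, 0, 0, 8.5]
    - [0, 0.4, 13.2, -0.006, 0, 0, 8.5]

```text
clock: 9.2
eef_pos: [0.592, -0.3603, 0.0107]
ee_rot: [[0.134, 0.991, 0.006], [0.991, -0.134, -0.001], [0.0, 0.006, -1.0]]
contact_force: [0.1, -0.5, 0.5]
grip_width: 0.992
finger_force: 0.0
```

```bash
python3 - <<'E'
from go import *
plan(([.589,-.359,.006],1.436)); o=get_obs();print(o["eef_pos"],o["contact_force"])
E
```

```text
cm [ 0.09 -0.32  0.47] rv [ 0.006 -0.     0.001]
[ 0.592  -0.3603  0.0107] [ 0.0527 -0.5048  0.4893]
```

Emit:
arm_command:
  rows:
    - [0.1, -0.2, 0.3, 0.004, 0, 0, 8.5]
    - [0.1, -0.2, 0.3, 0.004, 0, 0, 6]
    - [0.1, -0.2, 0.3, 0.004, 0, 0, 3.4]
    - [0.1, -0.2, 0.3, 0.004, 0, 0, 3.4]
    - [0.1, -0.2, 0.3, 0.004, 0, 0, 3.4]
    - [0.1, -0.2, 0.3, 0.004, 0, 0, 3.4]
    - [0.1, -0.2, 0.3, 0.004, 0, 0, 3.4]
  force: 60

```text
clock: 10.07
eef_pos: [0.5903, -0.3596, 0.0081]
ee_rot: [[0.134, 0.991, 0.003], [0.991, -0.134, -0.001], [-0.0, 0.003, -1.0]]
contact_force: [-1.5, 0.6, 6.6]
grip_width: 0.436
finger_force: 61.2
```

```bash
python3 - <<'E'
from go import *
o=get_obs();print(o["eef_pos"],o["contact_force"],o["grip_width"]*85.4)
E
```

```text
[ 0.5903 -0.3596  0.0081] [-1.454   0.5637  6.5869] 37.255486830204745
```

Emit:
arm_command:
  rows:
    - [0, 0, -2, 0, 0, 0, 3.4]
    - [0, 0, -5, 0, 0, 0, 3.4]
    - [0, 0, -7, 0, 0, 0, 3.4]
    - [0, 0, -7, 0, 0, 0, 3.4]

```text
clock: 10.58
eef_pos: [0.5906, -0.3599, 0.0794]
ee_rot: [[0.134, 0.991, 0.004], [0.991, -0.134, -0.002], [-0.001, 0.005, -1.0]]
contact_force: [-0.1, 0.0, -1.9]
grip_width: 0.439
finger_force: 60.6
```

```bash
python3 - <<'E'
from go import *
o=get_obs();print(o["eef_pos"],o["contact_force"],o["grip_width"]*85.4)
a=YAW-.001+np.pi/2
plan((st2w([0,-.075,.075]),a))
E
```

```text
[ 0.5906 -0.3599  0.0794] [-0.1076  0.0067 -1.9432] 37.52264284488762
cm [31.97 -7.73  0.37] rv [ 0.004  0.002 -0.282]
```

Emit:
arm_command:
  rows:
    - [5, -1.2, 0, 0.004, 0.002, -0.05, 3.4]
    - [10, -2.4, 0, 0.004, 0.002, -0.1, 3.4]
    - [15, -3.6, 0, 0.004, 0.002, -0.15, 3.4]
    - [20, -4.8, 0, 0.004, 0.002, -0.2, 3.4]
    - [25, -6, 0.1, 0.004, 0.002, -0.24, 3.4]
    - [29, -7.1, 0.2, 0.004, 0.002, -0.27, 3.4]
    - [32, -7.7, 0.4, 0.004, 0.002, -0.282, 3.4]
    - [32, -7.7, 0.4, 0.004, 0.002, -0.282, 3.4]
    - [32, -7.7, 0.4, 0.004, 0.002, -0.282, 3.4]

```text
clock: 11.7
eef_pos: [0.5562, -0.0325, 0.0727]
ee_rot: [[-0.146, 0.989, -0.003], [0.989, 0.146, 0.001], [0.002, -0.003, -1.0]]
contact_force: [-0.4, -0.8, -2.1]
grip_width: 0.438
finger_force: 60.7
```

```bash
python3 - <<'E'
from go import *
o=get_obs();print(o["eef_pos"],w2st(o["eef_pos"]),o["contact_force"],o["grip_width"]*85.4)
a=YAW-.001+np.pi/2
plan((st2w([0,-.075,.030]),a))
T=camera("top");S=camera("scene")
x=cv2.resize(T[145:270,195:345],None,fx=3,fy=3,interpolation=cv2.INTER_CUBIC);y=cv2.resize(S[165:290,232:352],None,fx=3,fy=3,interpolation=cv2.INTER_CUBIC)
z=np.hstack([x,y]);print(z.shape);cv2.imwrite("pics/b1.png",z[:,:800])
E
```

```text
[ 0.5562 -0.0325  0.0727] [-0.0007 -0.0747  0.0727] [-0.352  -0.8068 -2.0946] 37.38785168834473
cm [-0.03  0.09  4.27] rv [-0.003 -0.002 -0.   ]
(375, 810, 3)
```

View pics/b1.png

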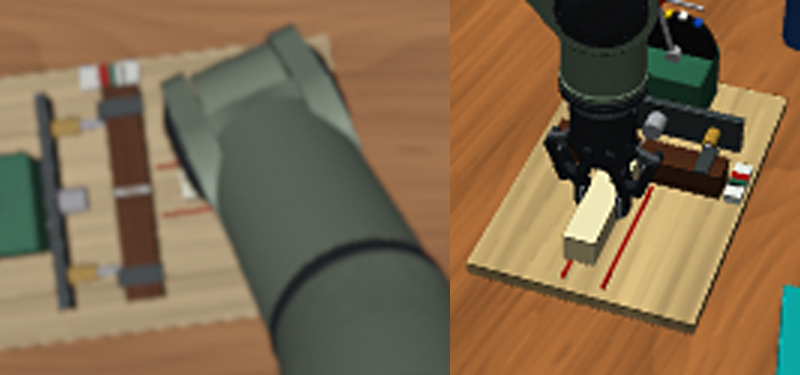

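The rail is held level above the lane, its end between the red lines at top crop (187,185). Lowering it gently.

Emit:
arm_command:
  rows:
    - [0, 0.05, 1.5, -0.002, -0.002, 0, 3.4]
    - [0, 0.05, 3, -0.002, -0.002, 0, 3.4]
    - [0, 0.05, 3.9, -0.002, -0.002, 0, 3.4]
    - [0, 0.05, 4.2, -0.002, -0.002, 0, 3.4]
    - [0, 0.05, 4.3, -0.002, -0.002, 0, 3.4]
    - [0, 0.05, 4.3, -0.002, -0.002, 0, 3.4]

```text
clock: 12.55
eef_pos: [0.5571, -0.0317, 0.0305]
ee_rot: [[-0.147, 0.989, 0.001], [0.989, 0.147, 0.0], [-0.0, 0.001, -1.0]]
contact_force: [-0.4, -0.1, -2.3]
grip_width: 0.44
finger_force: 60.8
```

```bash
python3 - <<'E'
from go import *
o=get_obs();print(w2st(o["eef_pos"]),o["contact_force"],o["ee_rot"])
E
```

```text
[ 0.0003 -0.0741  0.0305] [-0.4074 -0.1414 -2.3061] [[-0.1469  0.9892  0.0007]
 [ 0.9892  0.1469  0.    ]
 [-0.0001  0.0007 -1.    ]]
```

Emit:
arm_command:
  rows:
    - [0, 0, 0.1, 0, 0, 0, 3.4]
    - [0, 0, 0.2, 0, 0, 0, 3.4]
    - [0, 0, 0.2, 0, 0, 0, 3.4]

```text
clock: 12.92
eef_pos: [0.5569, -0.0317, 0.0283]
ee_rot: [[-0.147, 0.989, 0.0], [0.989, 0.147, 0.0], [-0.0, 0.0, -1.0]]
contact_force: [-1.5, -0.3, -2.7]
grip_width: 0.433
finger_force: 60.8
```

Emit:
arm_command:
  rows:
    - [0.6, 0, 0.05, 0, 0, 0, 3.4]
    - [1.2, 0, 0.05, 0, 0, 0, 3.4]
    - [1.8, 0, 0.1, 0, 0, 0, 3.4]
    - [2.4, 0, 0.1, 0, 0, 0, 3.4]
    - [2.7, 0, 0.1, 0, 0, 0, 3.4]
    - [2.7, 0, 0.1, 0, 0, 0, 3.4]

```text
clock: 13.68
eef_pos: [0.5536, -0.0046, 0.028]
ee_rot: [[-0.147, 0.989, 0.002], [0.989, 0.147, -0.0], [-0.001, 0.002, -1.0]]
contact_force: [0.3, -2.4, 11.5]
grip_width: 0.435
finger_force: 62.4
```

Emit:
arm_command:
  rows:
    - [0.15, 0, -0.05, 0, 0, 0, 3.4]
    - [0.3, 0, -0.05, 0, 0, 0, 3.4]
    - [0.45, 0, -0.05, 0, 0, 0, 3.4]
    - [0.6, 0, -0.05, 0, 0, 0, 3.4]
    - [0.6, 0, -0.05, 0, 0, 0, 3.4]

```text
clock: 14.3
eef_pos: [0.5522, 0.0011, 0.028]
ee_rot: [[-0.147, 0.989, 0.001], [0.989, 0.147, -0.0], [-0.0, 0.001, -1.0]]
contact_force: [-0.1, -3.1, 6.3]
grip_width: 0.436
finger_force: 61.8
```

Emit:
arm_command:
  rows:
    - [0.15, 0, 0, 0, 0, 0, 3.4]
    - [0.3, 0, 0, 0, 0, 0, 3.4]
    - [0.45, 0, 0, 0, 0, 0, 3.4]
    - [0.6, 0, 0, 0, 0, 0, 3.4]
    - [0.6, 0, 0, 0, 0, 0, 3.4]
    - [0.6, 0, 0, 0, 0, 0, 3.4]

```text
clock: 15.05
eef_pos: [0.5514, 0.0062, 0.028]
ee_rot: [[-0.146, 0.989, 0.001], [0.989, 0.146, -0.001], [-0.001, 0.001, -1.0]]
contact_force: [1.1, -6.8, 6.6]
grip_width: 0.434
finger_force: 61.8
```

```bash
python3 - <<'E'
from go import *
o=get_obs();print(w2st(o["eef_pos"]),o["contact_force"],o["clock"])
T=camera("top");S=camera("scene")
x=cv2.resize(T[150:250,210:310],None,fx=4,fy=4,interpolation=cv2.INTER_CUBIC);y=cv2.resize(S[190:290,250:350],None,fx=4,fy=4,interpolation=cv2.INTER_CUBIC)
cv2.imwrite("pics/p1.png",np.hstack([x,y]))
E
```

```text
[ 0.0003 -0.0357  0.028 ] [ 1.0507 -6.8429  6.628 ] 15.05
```

View pics/p1.png

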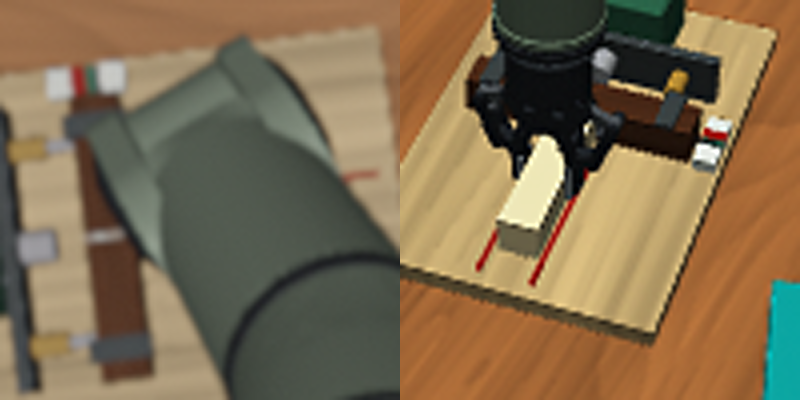

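The rail lies centred between the red lines and is just pressing the leg, by about 4 mm. I need about 7 mm more.

Emit:
arm_command:
  rows:
    - [0.1, 0, 0, 0, 0, 0, 3.4]
    - [0.2, 0, 0, 0, 0, 0, 3.4]
    - [0.3, 0, 0, 0, 0, 0, 3.4]
    - [0.4, 0, 0, 0, 0, 0, 3.4]
    - [0.5, 0, 0, 0, 0, 0, 3.4]
    - [0.6, 0, 0, 0, 0, 0, 3.4]
    - [0.7, 0, 0, 0, 0, 0, 3.4]
    - [0.7, 0, 0, 0, 0, 0, 3.4]
    - [0.7, 0, 0, 0, 0, 0, 3.4]

```text
clock: 16.27
eef_pos: [0.5506, 0.012, 0.028]
ee_rot: [[-0.146, 0.989, 0.001], [0.989, 0.146, -0.002], [-0.002, 0.001, -1.0]]
contact_force: [2.0, -13.4, 6.3]
grip_width: 0.434
finger_force: 61.8
```

```bash
python3 - <<'E'
from go import *
o=get_obs();print(w2st(o["eef_pos"]),o["contact_force"],o["clock"])
T=camera("top");S=camera("scene")
x=cv2.resize(T[155:195,205:255],None,fx=8,fy=8,interpolation=cv2.INTER_CUBIC);y=cv2.resize(S[195:245,300:350],None,fx=8,fy=8,interpolation=cv2.INTER_CUBIC)
x=cv2.copyMakeBorder(x,0,80,0,0,cv2.BORDER_CONSTANT)
cv2.imwrite("pics/p2.png",np.hstack([x,y]))
E
```

```text
[ 0.0003 -0.0299  0.028 ] [  1.9649 -13.384    6.2501] 16.275
```

View pics/p2.png

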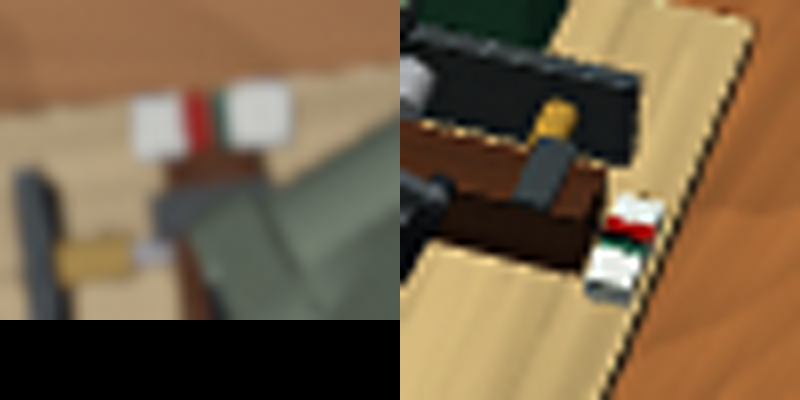

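Wrist push is 13.4 N, less about 3 N of bed friction, which leaves about 10.5 N. That agrees with about 10 mm of leg travel, and the gauge shows the dark pointer in the green at top crop (225,120). Holding, then handing in.

Emit:
arm_command:
  rows:
    - [0.05, 0, 0, 0, 0, 0, 3.4]
    - [0.05, 0, 0, 0, 0, 0, 3.4]
    - [0.05, 0, 0, 0, 0, 0, 3.4]
    - [0.05, 0, 0, 0, 0, 0, 3.4]
    - [0.05, 0, 0, 0, 0, 0, 3.4]
    - [0.05, 0, 0, 0, 0, 0, 3.4]
    - [0.05, 0, 0, 0, 0, 0, 3.4]
    - [0.05, 0, 0, 0, 0, 0, 3.4]
    - [0.05, 0, 0, 0, 0, 0, 3.4]
    - [0.05, 0, 0, 0, 0, 0, 3.4]
    - [0.05, 0, 0, 0, 0, 0, 3.4]
    - [0.05, 0, 0, 0, 0, 0, 3.4]

```text
clock: 17.88
eef_pos: [0.5505, 0.0122, 0.028]
ee_rot: [[-0.145, 0.989, 0.001], [0.989, 0.145, -0.002], [-0.003, 0.0, -1.0]]
contact_force: [2.8, -14.3, 6.3]
grip_width: 0.435
finger_force: 61.8
```

```bash
python3 - <<'E'
from go import *
o=get_obs();f=o["contact_force"];print(w2st(o["eef_pos"]),f,o["clock"],o["finger_force"])
if 9<-f[1]<18: print(job_done())
E
```

```text
[ 0.0002 -0.0296  0.028 ] [  2.8463 -14.3127   6.3356] 17.875 61.78424835205078
the job is handed in; nothing more can be done
None
```

I handed the job in at about 18 s, but got no verdict back: the speed lever is at the yellow mark (about 0.4 rad) and the rail is gripped, flat and centred in the lane, pressing the leg with an estimated 11 N (wrist force less bed friction; the pointer itself was hard to make out in the picture).

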